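# Pack the carving clamp and offer up its lever

## Task

Set up the carving clamp: pile the two packing plates squarely on the clamp base's steel seat, edges flush with the seat, the dark walnut plate first and the pale boxwood plate on top of it. Then pick up the green clamp lever by its balance point and hold it level and still over the base, its bore over the stud and its arm over the pile, underside about two to three centimetres above the top of the stud, touching neither stud nor pile. Finish while still holding it there, and leave the knight, rook blank, dividers and dish where they are.

Things in the scene. Friction and masses are not known exactly. Their poses are not given: they have to be found in the camera images.
- clamp_base: Fixed grey base plate, 74 mm (x) by 210 mm (y), 12 mm thick; origin at its underside centre, z up. At y = +55 mm a dark collar, 30 mm across (foot 40 mm), top at z = 50 mm, with a 14 mm stud on it up to z = 62 mm. At y = -55 mm (centre) a raised steel seat 50 mm (x) by 80 mm (y), top at z = 22 mm. Place and yaw vary between episodes.
- seat (a point): Centre of the top face of the clamp base's steel seat, 22 mm above the bench; axes as the base: the seat is 50 mm along x and 80 mm along y, the same outline as a packing plate.
- stud_top (a point): Centre of the stud's top, 62 mm above the bench; axes as the base.
- walnut_plate: Loose dark walnut packing plate, 50 mm (x) by 80 mm (y) by 14 mm thick, about 50 g, lying flat on the bench; origin at the centre of its underside. Goes on the seat first, its long side along the seat's long side (either way round).
- boxwood_plate: Loose pale boxwood packing plate, 50 mm (x) by 80 mm (y) by 14 mm thick, about 50 g, lying flat on the bench; origin at the centre of its underside. Goes on top of the walnut plate, its underside then 14 mm above the seat.
- lever: Loose green lever, about 0.27 kg, flat on the bench. Origin: bore axis at the underside. Round boss 42 mm across, 34 mm high, 20 mm bore. Arm 22 mm wide (y), 18 mm thick (z 0 to 18 mm), runs along +x to its end at x = 156 mm. Balance point on the arm at x = 47 mm. Over the clamp base its bore goes above the stud, its +x along the base's -y (arm over the seat).
- lever_balance (a point): The lever's balance point (centre of mass along the arm): x = 47 mm from the bore axis, on the arm's centreline at half its thickness, 9 mm above the underside; axes as the lever.
- lever_tip (a point): Middle of the rounded end of the lever's arm, x = 156 mm from the bore axis, 9 mm above the underside.
- knight: Loose rosewood chess knight, 38 mm base, about 80 mm tall; origin at the centre of its underside. Leave alone.
- rook_blank: Loose turned walnut rook blank, 40 mm base, 66 mm tall; origin at the centre of its underside. Leave alone.
- dividers: Loose brass dividers lying flat, 10 mm high; origin under the pivot, legs run 122 mm along +x. Leave alone.
- dish: Loose white porcelain dish, 116 mm across, 26 mm high, holding boxwood crowns; origin at the centre of its underside. Leave alone.
Mind the look-alikes: they are no part of the job. There is more than one size of the walnut_plate; the one meant has the size given above.

How it is judged:
By the outcome, as a careful person would: the job done as asked, in the order asked, and still so for the second after the job is handed in, while the arm keeps its last pose, push and grip.
It also fails if it takes over 64 s, if anything falls off the work surface, if the arm or the gripper's body presses on something with over 40 N, if the wrist force passes 120 N, or if a joint passes its speed limit or range.

## Robot

A 6-joint arm with a two-finger parallel gripper is mounted at the origin on the work surface. World frame = base frame: x ahead of the robot, y to its left, z up, the work surface at z = 0. Lengths are in mm, angles in rad, forces in N, time in s.
With the tool pointing down it reaches from about 300 to 850 mm from the base axis. Payload 4.2 kg.
Tool frame: the origin (TCP) lies midway between the tips of the shut fingers; the grasp point (between the pads) lies 19 mm behind it; y points along the fingers, z is the direction in which the jaws open and shut, and the axes are right-handed (so a half turn about y gives the same grasp; the last joint's range is limited). The gripper opens to 91 mm and grips with 3 to 60 N. Pads are 32 mm wide; open, the fingers measure 118 mm over their backs; the gripper's body (76 mm by 178 mm) begins 60 mm behind the grasp point.
Start: joints at [1.304, 0.32, 1.565, -0, 1.257, -0.02], TCP at [140.475, 557.593, 213.976] pointing down, gripper open.
Joint ranges: [-3.11, 3.11], [-0.84, 2.01], [0.21, 2.61], [-1.34, 4.49], [0.05, 2.63], [-2.56, 2.56]. Speed limits (rad/s): [2.57, 2.57, 3.14, 3.14, 3.14, 3.14].

## Interface

Orientations are given as a rotation vector (axis times angle).
In Python, from station import bot, vision, job gives the robot as it stands.
- The arm moves only by the tool apply_moves, never from a script. Its argument "moves" is a list of rows, each an object with "claw": the opening, from 0 (shut) to 1 (fully open); "linear": the shift along the tool's x, y, z in m, a list of three; "spin": the turn about the tool's y in degrees. In form: [{"claw": claw, "linear": [dx, dy, dz], "spin": spin}, ...]. A call has exactly 8 rows; each row is the pose to reach, as a shift and turn from the pose commanded when the call began, along the tool's axes at that moment; what a row does not reach only later rows make up. A row lasts 1/12 s, in which the tool goes at most 41.7 mm and 7.16 degrees, less where a joint would pass 70% of its speed; a pose out of reach is approached as far as the arm can. A call with a gripper value outside its range is refused whole. The fingers move at their own pace and stop on an object; "grip_force" is the grip in N (left out, the last holds). Time passes only in rows, so rows that repeat a pose let the fingers close, or fill a call up. It gives the time, the measured TCP pose, the force and the opening at its end, in the units of the state.
- bot.observe(): the state, without advancing time (a new reading comes with each control period).
- vision.capture(name): name is "scene" or "top" or "wrist"; returns a dict with "pixels" (480x640x3 uint8, red, green, blue), "z_map" (480x640 float32, mm along the optical axis (not along the pixel's ray), 0 where there is no reading), "K" (3x3 intrinsics, pixels), "origin" and "attitude" of the camera in the world. Camera axes: x right, y up, looking along -z (the intrinsics and any distortion apply to the point x, -y, -z); pixel columns grow to the right and rows downward; lengths in mm; the calibration is good to about 2 mm. A picture is of the moment at which its call begins.
- job.hand_in(): hands the job in, once; it reports no verdict.
The state is a dict: "clock": time; "joint_pos": joint angles; "qvel": joint speeds; "effort": joint torques, N m; "ee_pos": TCP position; "orientation": TCP orientation; "force": force on the tool from outside, world axes, zero at the start; "wrist_torque": the same for the moment, N m; "width": opening from 0.0 (shut) to 1.0 (fully open).
Only numpy, scipy, OpenCV 4.12 (cv2) and the standard library are available. Lean on these libraries where they do the work, as an engineer would, in place of code of your own. Each camera call takes 0.05 s, during which the arm holds its last target. There are 200 camera calls.

## Working session

There is one attempt and no reset: what is moved stays moved. The work goes in short steps, Python scripts to look and compute and a tool call to move; the robot and the scene stay as the last step left them, time stands still between calls to the robot, and variables do not carry over. Pictures are saved under pics/ and viewed, about 8 in all and at most 12, crops included, and the job is handed in when it is done.

Besides the shell and the picture viewer there is one more tool, called as name([rows], argument=value, ...), one row to a line, values as JSON. apply_moves: Moves the arm, as the interface text tells. Its arguments: {"type":"object","properties":{"moves":{"type":"array","items":{"type":"object","properties":{"claw":{"type":"number"},"linear":{"type":"array","items":{"type":"number"}},"spin":{"type":"number"}}}},"grip_force":{"type":"number"}},"required":["moves"]}

```bash
mkdir -p pics; ls; python3 - <<'E'
from station import bot, vision, job
import cv2, numpy as np
s=bot.observe(); print({k:np.round(v,3) for k,v in s.items()})
for n in ("top","scene"):
    c=vision.capture(n); cv2.imwrite(f"pics/{n}0.png",c["pixels"][:,:,::-1]); np.savez(f"{n}0.npz",**c)
    print(n,{k:c[k] for k in c if k not in("pixels","z_map")})
E
```

```text
pics
{'clock': np.float64(0.0), 'joint_pos': array([ 1.304,  0.32 ,  1.566, -0.   ,  1.257, -0.02 ]), 'qvel': array([-0.001, -0.   , -0.001, -0.001,  0.   ,  0.001]), 'effort': array([ -0.   , -41.247, -23.197,   0.073,   0.046,  -0.   ]), 'ee_pos': array([140.344, 557.093, 213.104]), 'orientation': array([-1.564,  0.194, -0.194]), 'force': array([ 0.879, -0.903, -0.597]), 'wrist_torque': array([0.039, 0.033, 0.018]), 'width': np.float64(0.999)}
top {'K': array([[521.52226641,   0.        , 327.55444008],
       [  0.        , 521.52226641, 227.93951819],
       [  0.        ,   0.        ,   1.        ]]), 'origin': array([ 442.16432148,  -41.93955314, 1214.0158854 ]), 'attitude': array([ 0.05021198, -0.07800759, -1.54888104])}
scene {'K': array([[489.93829859,   0.        , 322.22878259],
       [  0.        , 489.93829859, 239.33001027],
       [  0.        ,   0.        ,   1.        ]]), 'origin': array([1001.47021355,  477.94354805,  711.05019277]), 'attitude': array([0.35686425, 0.97364578, 2.26110892])}
```

View pics/top0.png

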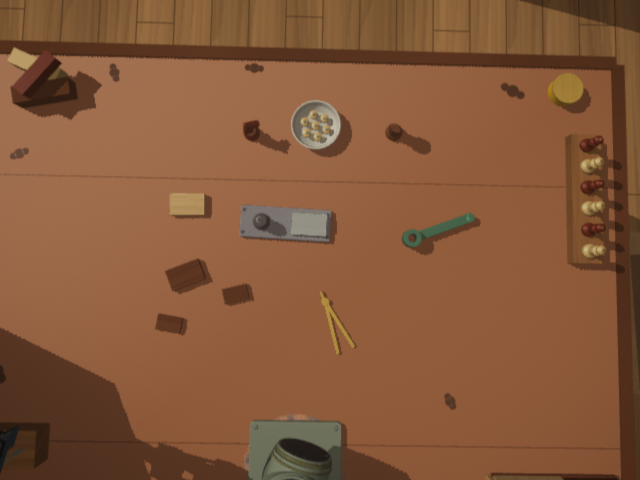

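View pics/scene0.png

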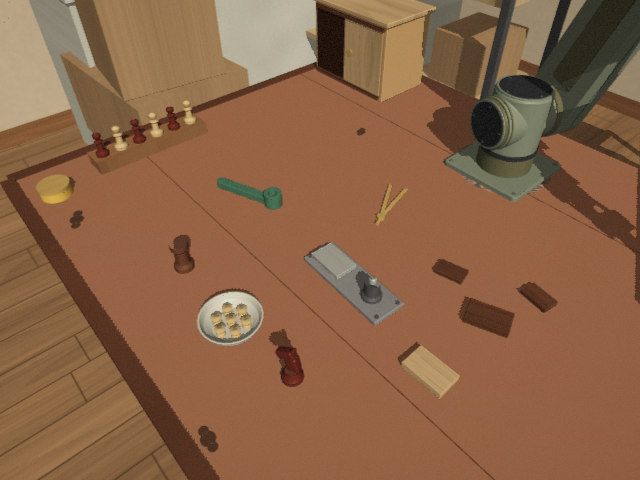

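Top view: candidates for the walnut plate are the dark blocks at (186,275) big, (236,295) small and (169,324) small, plus the off-limits pile at (40,80). By size I'd choose (186,275). Other positions are boxwood (187,204), base with seat at (309,224) and stud at (261,221), lever boss (412,238) to tip (472,218), and dividers (330,320). In the scene view the plates are at (488,317) and (430,371).

```bash
cat > h.py <<'E'
import numpy as np, cv2
from scipy.spatial.transform import Rotation as R
def ray(c,uv):
    uv=np.atleast_2d(uv).astype(float); K=c["K"]
    d=np.c_[(uv[:,0]-K[0,2])/K[0,0],-(uv[:,1]-K[1,2])/K[1,1],-np.ones(len(uv))]
    return d@R.from_rotvec(c["attitude"]).as_matrix().T
def onplane(c,uv,z):
    d=ray(c,uv); o=np.array(c["origin"]); return o+d*((z-o[2])/d[:,2])[:,None]
def cloud(c):
    v,u=np.mgrid[0:480,0:640]; d=ray(c,np.c_[u.ravel(),v.ravel()])
    return (np.array(c["origin"])+d*c["z_map"].reshape(-1,1)).reshape(480,640,3)
def rect(c,mask,z):
    """largest-contour min-area rectangle of mask cast onto height z: centre, (short,long), yaw of long side deg"""
    cs,_=cv2.findContours(mask.astype(np.uint8),cv2.RETR_EXTERNAL,cv2.CHAIN_APPROX_NONE)
    k=max(cs,key=cv2.contourArea)[:,0,:]
    p=onplane(c,k,z)[:,:2].astype(np.float32)
    (x,y),(w,h),a=cv2.minAreaRect(p)
    if w>h: w,h,a=h,w,a-90
    return np.round([x,y,w,h,(a+90+90)%180-90],2)
E
python3 - <<'E'
from h import *
c=dict(np.load("top0.npz")); P=cloud(c)
bench=P[300:400,400:550,2]; print("bench z",np.median(bench),bench.std())
hsv=cv2.cvtColor(c["pixels"],cv2.COLOR_RGB2HSV)
for n,(u,v),z in [("walnut",(186,275),14),("small1",(236,295),14),("small2",(169,324),14),("box",(187,204),14),("seat",(309,224),22),("base",(285,235),12),("boss",(404,238),34),("arm",(445,229),18)]:
    print(n,P[v,u].round(1),hsv[v,u],c["pixels"][v,u])
H=P[...,2]-np.median(bench)
for n,(u,v),z in [("walnut",(186,275),14),("small1",(236,295),14),("small2",(169,324),14),("box",(187,204),14),("base",(285,235),12)]:
    m=(H>z*0.7)&(H<z*1.8); _,l=cv2.connectedComponents(m.astype(np.uint8)); print(n,rect(c,l==l[v,u],z))
m=(H>18)&(H<28); _,l=cv2.connectedComponents(m.astype(np.uint8));print("seat",rect(c,l==l[224,309],22))
g=cv2.inRange(hsv,(65,60,20),(95,255,255)); g[:, :380]=0; g[:,500:]=0; print("lever",rect(c,g,18))
img=cv2.resize(c["pixels"][150:360,130:350],None,fx=3,fy=2.8,interpolation=cv2.INTER_CUBIC)
cv2.imwrite("pics/crop1.png",img[:,:,::-1])
E
```

```text
bench z 0.9981968171474591 77.23362096840502
walnut [426.2 257.8  16.5] [ 10 167  93] [93 53 32]
small1 [383.1 143.3  13.4] [ 10 166  86] [86 49 30]
small2 [314.8 292.7  11.3] [ 11 165  96] [96 56 34]
box [588.9 262.4  16.4] [ 17 120 182] [182 146  96]
seat [548.2 -19.4  23.9] [ 24  28 148] [148 145 132]
base [522.2  35.2  17.4] [ 11  26 107] [107 100  96]
boss [ 520.1 -236.3   33.1] [ 65  78 104] [ 72 104  77]
arm [ 543.9 -333.4   18.8] [63 73 98] [70 98 73]
walnut [428.5  261.15  50.33  81.18 -67.76]
small1 [387.3  145.65  34.7   56.01 -74.88]
small2 [317.74 293.39  35.22  55.87  81.14]
box [590.41 262.12  48.81  80.88 -88.68]
base [551.42  36.35  74.08 209.61  87.61]
seat [549.33 -18.81  50.12  80.2   87.64]
lever [ 5.7182e+02 -3.8706e+02  9.3100e+00  1.1700e+01 -9.0000e-02]
```

View pics/crop1.png

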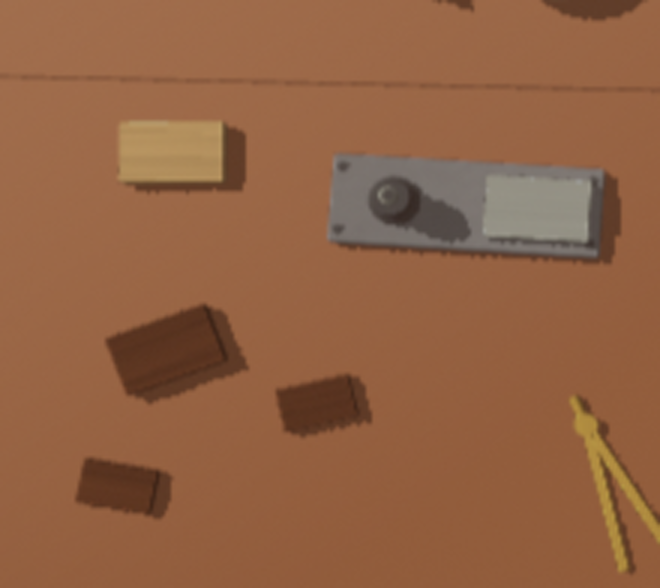

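Crop: the walnut at crop (166,350) measures 50x81 mm, and the two other dark blocks measure only 35x56, so the choice is confirmed. Boxwood is at (171,152) and the seat at (537,209).

```bash
cat >> h.py <<'E'
def plan(s,xyz,jaw,flip=None):
    """move in tool axes (m) and spin (deg) so that TCP -> xyz (mm), jaw axis -> yaw jaw (deg, mod 180)"""
    M=R.from_rotvec(s["orientation"]).as_matrix()
    cur=np.degrees(np.arctan2(M[1,2],M[0,2])); d=(jaw-cur+90)%180-90
    lin=M.T@(np.array(xyz)-s["ee_pos"])/1000
    print("at",np.round(s["ee_pos"],1),"jaw",round(cur,1),"tooly",M[:,1].round(3),"lin",lin.round(4),"spin",round(-d,2),"alt",round(-d+180*np.sign(d),1),"j6",s["joint_pos"][5].round(2),"F",np.round(s["force"],1),"w",round(float(s["width"])*91,1),"t",round(float(s["clock"]),2))
    return lin,-d
E
python3 - <<'E'
from h import *
from station import bot,vision
s=bot.observe()
# jaw axis across the short side = long yaw+90
plan(s,[428.5,261.2,180],-67.76+90)
plan(s,[590.4,262,180],-88.68+90)
plan(s,[549.3,-18.8,180],87.64-90)
c=vision.capture("wrist"); M=R.from_rotvec(s["orientation"]).as_matrix(); Rc=R.from_rotvec(c["attitude"]).as_matrix()
print("cam in tool",M.T@(c["origin"]-s["ee_pos"]),"\n",M.T@Rc)
# lever by height
c=dict(np.load("top0.npz"));P=cloud(c);H=P[...,2]-1
m=((H>6)&(H<60)).astype(np.uint8); _,l=cv2.connectedComponents(m); L=l==l[229,445]; print("lever",L.sum(),rect(c,L,18))
for lo,n,z in((25,"boss",34),): print(n,rect(c,L&(H>lo),z))
S=(H>45)&(H<70); S[:,:240]=0;S[:,290:]=0;S[:200]=0;S[245:]=0; print("collar",rect(c,S,50))
E
```

```text
at [140.4 557.1 213.2] jaw 75.9 tooly [-0.    -0.002 -1.   ] lin [ 0.3517  0.0336 -0.2165] spin 53.62 alt -126.4 j6 -0.02 F [-0.2  0.8  0.1] w 91.2 t 0.1
at [140.4 557.1 213.2] jaw 75.9 tooly [-0.    -0.002 -1.   ] lin [ 0.5085  0.0335 -0.1762] spin 74.54 alt -105.5 j6 -0.02 F [-0.2  0.8  0.1] w 91.2 t 0.1
at [140.4 557.1 213.2] jaw 75.9 tooly [-0.    -0.002 -1.   ] lin [ 0.5372  0.0339 -0.4585] spin 78.22 alt -101.8 j6 -0.02 F [-0.2  0.8  0.1] w 91.2 t 0.1
cam in tool [ -84.30714551 -170.14089141   -0.35135219] 
 [[ 4.98756695e-04 -9.56899724e-01 -2.90418094e-01]
 [ 4.06151665e-05  2.90418149e-01 -9.56899837e-01]
 [ 9.99999875e-01  4.65464821e-04  1.83712638e-04]]
lever 785 [ 550.48 -316.73   41.28  180.33  -64.93]
boss [ 521.59 -254.42   38.74   41.17  -88.79]
collar [554.62  92.15  12.64  12.73  46.7 ]
```

apply_moves([
  {"claw": 1, "linear": [0.3517, 0.03, -0.2165], "spin": 53.6},
  {"claw": 1, "linear": [0.3517, 0.03, -0.2165], "spin": 53.6},
  {"claw": 1, "linear": [0.3517, 0.03, -0.2165], "spin": 53.6},
  {"claw": 1, "linear": [0.3517, 0.03, -0.2165], "spin": 53.6},
  {"claw": 1, "linear": [0.3517, 0.03, -0.2165], "spin": 53.6},
  {"claw": 1, "linear": [0.3517, 0.03, -0.2165], "spin": 53.6},
  {"claw": 1, "linear": [0.3517, 0.03, -0.2165], "spin": 53.6},
  {"claw": 1, "linear": [0.3517, 0.03, -0.2165], "spin": 53.6},
], grip_force=15)

```text
clock: 0.82
ee_pos: [373.3, 317.7, 189.6]
orientation: [-1.366, 0.922, -0.922]
force: [-0.2, 0.0, -0.4]
width: 1.0
```

```bash
python3 - <<'E'
from h import *
from station import bot,vision
plan(bot.observe(),[428.5,261.2,180],22.24)
E
```

```text
at [373.3 317.7 189.6] jaw 22.0 tooly [ 0.  0. -1.] lin [0.073  0.0096 0.03  ] spin -0.26 alt 179.7 j6 0.3 F [-0.2  0.  -0.4] w 91.0 t 0.82
```

apply_moves([
  {"claw": 1, "linear": [0.073, 0.07, 0.03], "spin": 0},
  {"claw": 1, "linear": [0.073, 0.07, 0.03], "spin": 0},
  {"claw": 1, "linear": [0.073, 0.07, 0.03], "spin": 0},
  {"claw": 1, "linear": [0.073, 0.07, 0.03], "spin": 0},
  {"claw": 1, "linear": [0.073, 0.07, 0.03], "spin": 0},
  {"claw": 1, "linear": [0.073, 0.07, 0.03], "spin": 0},
  {"claw": 1, "linear": [0.073, 0.07, 0.03], "spin": 0},
  {"claw": 1, "linear": [0.073, 0.07, 0.03], "spin": 0},
])

```text
clock: 1.48
ee_pos: [427.7, 264.4, 120.9]
orientation: [-1.367, 0.916, -0.918]
force: [0.2, 0.3, -0.1]
width: 0.998
```

```bash
cat >> h.py <<'E'
def blob(c,lo,hi,near,bench=None):
    """connected component of points between heights lo..hi nearest to world xy"""
    P=cloud(c); H=P[...,2]; m=((H>lo)&(H<hi)&(c["z_map"]>0)).astype(np.uint8)
    m=cv2.morphologyEx(m,cv2.MORPH_OPEN,np.ones((5,5),np.uint8))
    n,l,st,ce=cv2.connectedComponentsWithStats(m)
    best=min((i for i in range(1,n) if st[i,4]>300),key=lambda i:np.hypot(*(np.median(P[l==i][:,:2],axis=0)-near)))
    return l==best,np.median(H[l==best])
def look(name,png=None):
    from station import bot,vision
    c=vision.capture(name); s=bot.observe()
    if png: cv2.imwrite("pics/"+png,c["pixels"][:,:,::-1])
    return c,s
E
python3 - <<'E'
from h import *
c,s=look("wrist","w1.png")
m,h=blob(c,9,22,[428,261]); r=rect(c,m,14); print("walnut",r,"top z",h)
H=cloud(c)[...,2];print("bench", np.median(H[(H<8)&(H>-8)]))
plan(s,[r[0],r[1],2],r[4]+90)
E
```

```text
walnut [424.26 261.46  49.59  79.36 -67.82] top z 13.320574139963185
bench -0.6404893784770138
at [427.7 264.3 120.8] jaw 22.4 tooly [ 0.002  0.001 -1.   ] lin [ 0.0014  0.1188 -0.0045] spin 0.18 alt -179.8 j6 0.14 F [-0.2 -0.3  0.2] w 91.1 t 1.53
```

View pics/w1.png

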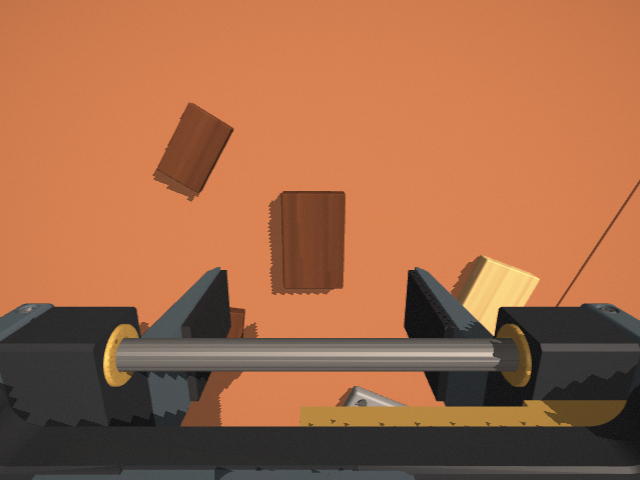

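Wrist view: the big walnut is at (313,240), between the open fingers (tips at about 228 and 405, row 270). A small look-alike is at (195,150), clear of them.

apply_moves([
  {"claw": 1, "linear": [0.0015, 0.04, -0.0045], "spin": 0.2},
  {"claw": 1, "linear": [0.0015, 0.08, -0.0045], "spin": 0.2},
  {"claw": 1, "linear": [0.0015, 0.1, -0.0045], "spin": 0.2},
  {"claw": 1, "linear": [0.0015, 0.11, -0.0045], "spin": 0.2},
  {"claw": 1, "linear": [0.0015, 0.117, -0.0045], "spin": 0.2},
  {"claw": 1, "linear": [0.0015, 0.117, -0.0045], "spin": 0.2},
  {"claw": 0, "linear": [0.0015, 0.117, -0.0045], "spin": 0.2},
  {"claw": 0, "linear": [0.0015, 0.117, -0.0045], "spin": 0.2},
])

```text
clock: 2.2
ee_pos: [425.4, 261.0, 4.2]
orientation: [-1.364, 0.919, -0.922]
force: [0.7, 1.2, 1.0]
width: 0.886
```

apply_moves([
  {"claw": 0, "linear": [0, 0, 0], "spin": 0},
  {"claw": 0, "linear": [0, 0, 0], "spin": 0},
  {"claw": 0, "linear": [0, 0, 0], "spin": 0},
  {"claw": 0, "linear": [0, 0, 0], "spin": 0},
  {"claw": 0, "linear": [0, 0, 0], "spin": 0},
  {"claw": 0, "linear": [0, 0, 0], "spin": 0},
  {"claw": 0, "linear": [0, 0, 0], "spin": 0},
  {"claw": 0, "linear": [0, 0, 0], "spin": 0},
], grip_force=20)

```text
clock: 2.87
ee_pos: [424.5, 260.2, 3.1]
orientation: [-1.366, 0.921, -0.921]
force: [-0.4, -0.1, 4.1]
width: 0.545
```

apply_moves([
  {"claw": 0, "linear": [0, -0.03, 0], "spin": 0},
  {"claw": 0, "linear": [0, -0.07, 0], "spin": 0},
  {"claw": 0, "linear": [0, -0.12, 0], "spin": 0},
  {"claw": 0, "linear": [0, -0.12, 0], "spin": 0},
  {"claw": 0, "linear": [0, -0.12, 0], "spin": 0},
  {"claw": 0, "linear": [0, -0.12, 0], "spin": 0},
  {"claw": 0, "linear": [0, -0.12, 0], "spin": 0},
  {"claw": 0, "linear": [0, -0.12, 0], "spin": 0},
])

```text
clock: 3.53
ee_pos: [423.0, 259.4, 120.7]
orientation: [-1.371, 0.923, -0.92]
force: [-0.0, 0.1, -1.0]
width: 0.546
```

```bash
python3 - <<'E'
from h import *
from station import bot
plan(bot.observe(),[549.3,-18.8,120],-2.36)
E
```

```text
at [423.  259.4 120.7] jaw 22.1 tooly [-0.004 -0.002 -1.   ] lin [0.3053 0.0009 0.0126] spin 24.42 alt -155.6 j6 0.14 F [-0.   0.1 -1. ] w 49.7 t 3.53
```

apply_moves([
  {"claw": 0, "linear": [0.038, 0, 0.0015], "spin": 6},
  {"claw": 0, "linear": [0.076, 0, 0.003], "spin": 12},
  {"claw": 0, "linear": [0.114, 0, 0.005], "spin": 18},
  {"claw": 0, "linear": [0.152, 0, 0.006], "spin": 24.4},
  {"claw": 0, "linear": [0.19, 0, 0.008], "spin": 24.4},
  {"claw": 0, "linear": [0.228, 0, 0.009], "spin": 24.4},
  {"claw": 0, "linear": [0.266, 0, 0.011], "spin": 24.4},
  {"claw": 0, "linear": [0.304, 0, 0.0126], "spin": 24.4},
])

```text
clock: 4.2
ee_pos: [549.7, -18.7, 121.0]
orientation: [-1.192, 1.242, -1.238]
force: [1.0, 0.4, -0.4]
width: 0.546
```

apply_moves([
  {"claw": 0, "linear": [0, 0, 0], "spin": 0},
  {"claw": 0, "linear": [0, 0, 0], "spin": 0},
  {"claw": 0, "linear": [0, 0, 0], "spin": 0},
  {"claw": 0, "linear": [0, 0, 0], "spin": 0},
  {"claw": 0, "linear": [0, 0, 0], "spin": 0},
  {"claw": 0, "linear": [0, 0, 0], "spin": 0},
  {"claw": 0, "linear": [0, 0, 0], "spin": 0},
  {"claw": 0, "linear": [0, 0, 0], "spin": 0},
])

```text
clock: 4.87
ee_pos: [550.0, -16.2, 122.9]
orientation: [-1.19, 1.238, -1.238]
force: [1.4, 0.2, 0.0]
width: 0.548
```

```bash
python3 - <<'E'
from h import *
c,s=look("wrist","w2.png")
plan(s,[549.3,-18.8,120],-2.36)
np.savez("w2.npz",**c)
P=cloud(c)
for v,u in((240,320),(280,320),(300,320),(330,320),(200,320),(150,320)): print(v,u,P[v,u].round(1))
E
```

```text
at [550.  -16.4 122.9] jaw -2.3 tooly [ 0.  0. -1.] lin [ 0.0024  0.0029 -0.0006] spin 0.07 alt -179.9 j6 -0.01 F [-0.3 -0.3 -0.1] w 49.7 t 4.92
240 320 [551.   18.5 133. ]
280 320 [550.3  -1.6 132.5]
300 320 [551.7  66.5 293.1]
330 320 [549.3 -28.  133.5]
200 320 [551.7  16.6  21. ]
150 320 [553.2  53.   13. ]
```

View pics/w2.png

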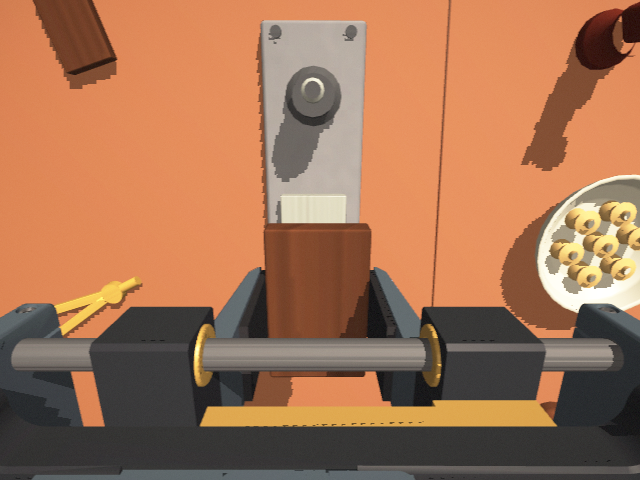

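Wrist view: the held walnut spans (265,224) to (370,376). The seat's stud-side edge is at row 195 (cols 281–346), the stud at (312,90).

```bash
cat >> h.py <<'E'
def face(c,z,near,tol=3,rad=70):
    """min-area rect of level face at height z near xy, straight from the cloud"""
    P=cloud(c); m=(abs(P[...,2]-z)<tol)&(np.hypot(P[...,0]-near[0],P[...,1]-near[1])<rad)&(c["z_map"]>0)
    m=cv2.morphologyEx(m.astype(np.uint8),cv2.MORPH_OPEN,np.ones((3,3),np.uint8))
    n,l,st,_=cv2.connectedComponentsWithStats(m); l=l==1+np.argmax(st[1:,4])
    return l,np.median(P[l][:,2])
E
python3 - <<'E'
from h import *
c=dict(np.load("w2.npz")); P=cloud(c); w=c["pixels"].astype(int)
hsv=cv2.cvtColor(c["pixels"],cv2.COLOR_RGB2HSV)
# base: grey plane z=12
B=(abs(P[...,2]-12)<4)&(hsv[...,1]<70); B[230:]=0
for v in (60,130,170,215):
    u=np.where(B[v,230:400])[0]+230; print("base row",v,onplane(c,[[u[0]-.5,v],[u[-1]+.5,v]],12)[:,:2].round(1).tolist())
u=314; v=np.where(B[:,u])[0]; print("base end",onplane(c,[[290,np.where(B[:,290])[0][0]-.5],[335,np.where(B[:,335])[0][0]-.5]],12)[:,:2].round(1).tolist())
S=(abs(P[...,2]-22)<4)&(hsv[...,2]>150);S[:185]=0;S[224:]=0;S[:,:260]=0;S[:,370:]=0
for u in(290,315,338): print("seat edge",u,onplane(c,[[u,np.where(S[:,u])[0][0]-.5]],22)[0,:2].round(1))
v=212;u=np.where(S[v])[0];print("seat row",onplane(c,[[u[0]-.5,v],[u[-1]+.5,v]],22)[:,:2].round(1).tolist())
# plate: red-brown
m=(abs(P[...,2]-133)<9)&(hsv[...,1]>100);m[:,:255]=0;m[:,380:]=0;m[:215]=0;m[335:]=0
for v in(240,260): u=np.where(m[v])[0]; print("plate row",v,onplane(c,[[u[0]-.5,v],[u[-1]+.5,v]],133)[:,:2].round(1).tolist(),)
for u in(280,318,355): 
    v=np.where(m[:,u])[0]; print("plate edge",u,v[0],P[v[0]:v[0]+14:2,u,2].round(1), P[v[0]:v[0]+14:2,u,1].round(1))
for u in (290,340): print("far",[ (v,P[v,u].round(1).tolist(),hsv[v,u].tolist()) for v in range(370,384,2)])
E
```

```text
base row 60 [[514.4, 116.0], [586.8, 113.1]]
base row 130 [[512.6, 69.0], [584.5, 66.1]]
base row 170 [[511.0, 39.8], [583.6, 36.8]]
base row 215 [[509.7, 4.6], [581.8, 1.7]]
base end [[536.0, 140.2], [566.7, 139.0]]
seat edge 290 [529.4  21.8]
seat edge 315 [548.1  21.1]
seat edge 338 [565.4  20.4]
seat row [[521.3, 8.7], [570.8, 6.7]]
plate row 240 [[525.0, 19.6], [574.7, 17.6]]
plate row 260 [[524.6, 9.8], [574.3, 7.8]]
plate edge 280 225 [125.7 128.4 132.4 132.7 133.  132.7 132.5] [24.5 24.3 24.4 23.5 22.6 21.6 20.6]
plate edge 318 225 [125.4 128.8 132.6 132.2 132.7 132.7 133.9] [23.8 23.7 23.7 22.6 21.8 20.9 20.3]
plate edge 355 225 [125.9 128.8 131.8 132.2 133.1 133.4 133. ] [23.2 22.9 22.8 21.9 21.3 20.4 19.3]
far [(370, [542.8, 10.8, 217.2], [10, 30, 77]), (372, [532.8, -52.1, 133.1], [9, 157, 120]), (374, [532.7, -53.5, 133.0], [9, 163, 119]), (376, [532.6, -55.1, 132.5], [10, 165, 85]), (378, [516.6, -158.0, -0.4], [10, 152, 134]), (380, [516.4, -160.4, -0.7], [10, 157, 187]), (382, [516.3, -162.5, -0.4], [11, 152, 134])]
far [(370, [555.0, 10.2, 217.1], [4, 26, 79]), (372, [558.7, -53.0, 133.4], [9, 157, 65]), (374, [558.7, -54.5, 133.0], [9, 147, 66]), (376, [558.7, -56.8, 131.5], [11, 158, 58]), (378, [564.4, -160.5, -1.2], [11, 155, 228]), (380, [564.3, -162.8, -1.3], [11, 157, 228]), (382, [564.3, -164.5, -0.5], [11, 154, 229])]
```

apply_moves([
  {"claw": 0, "linear": [0.003, 0.02, -0.0034], "spin": 0.2},
  {"claw": 0, "linear": [0.003, 0.05, -0.0034], "spin": 0.2},
  {"claw": 0, "linear": [0.003, 0.075, -0.0034], "spin": 0.2},
  {"claw": 0, "linear": [0.003, 0.083, -0.0034], "spin": 0.2},
  {"claw": 0, "linear": [0.003, 0.083, -0.0034], "spin": 0.2},
  {"claw": 0, "linear": [0.003, 0.083, -0.0034], "spin": 0.2},
  {"claw": 0, "linear": [0.003, 0.083, -0.0034], "spin": 0.2},
  {"claw": 0, "linear": [0.003, 0.083, -0.0034], "spin": 0.2},
])

```text
clock: 5.58
ee_pos: [547.9, -19.8, 41.4]
orientation: [-1.185, 1.239, -1.243]
force: [-0.1, 0.2, 0.2]
width: 0.547
```

```bash
cat > m.py <<'E'
from h import *
import sys
# usage m.py png z_support_top : compare held plate with base/seat in the wrist view
c,s=look("wrist",sys.argv[1]); plan(s,[546,-19,30],-2.5); np.savez("last.npz",**c)
P=cloud(c); hsv=cv2.cvtColor(c["pixels"],cv2.COLOR_RGB2HSV); Z=P[...,2]
tz=np.median(Z[250:300,310:330]); print("plate top",tz)
m=(abs(Z-tz)<5)&(abs(P[...,0]-547)<40); m[:180]=0
m=cv2.morphologyEx(m.astype(np.uint8),cv2.MORPH_OPEN,np.ones((3,3)))
for u in(285,318,350):
    v=np.where(m[150:335,u])[0]+150; v=v[0]; print("plate edge",u,v,onplane(c,[[u,v-.5]],tz)[0,:2].round(1),Z[v-6:v+6:2,u].round(0))
for v in(250,260,270):
    u=np.where(m[v])[0]; p=onplane(c,[[u[0]-.5,v],[u[-1]+.5,v]],tz)[:,:2]; print("plate row",v,p.round(1).tolist(),p.mean(0).round(1))
B=(abs(Z-12)<4)&(hsv[...,1]<70)&(abs(P[...,0]-548)<45)
for v in range(30,230,40):
    u=np.where(B[v])[0]
    if len(u): p=onplane(c,[[u[0]-.5,v],[u[-1]+.5,v]],12)[:,:2]; print("base row",v,p.round(1).tolist(),p.mean(0).round(1))
E
python3 m.py w3.png
```

```text
at [547.7 -19.8  41.3] jaw -2.5 tooly [ 0.003 -0.    -1.   ] lin [-0.0007  0.0113 -0.0018] spin -0.04 alt 180.0 j6 -0.01 F [ 0.1 -0.5 -0. ] w 49.6 t 5.63
plate top 51.622809303952934
plate edge 285 227 [533.4  22.2] [20. 40. 44. 48. 50. 52.]
plate edge 318 228 [548.4  21. ] [21. 41. 46. 50. 53. 52.]
plate edge 350 227 [563.   20.8] [22. 41. 44. 48. 51. 52.]
plate row 250 [[523.1, 11.4], [572.3, 9.1]] [547.7  10.2]
plate row 260 [[522.7, 6.5], [572.3, 4.2]] [547.5   5.3]
plate row 270 [[522.7, 1.4], [571.8, -0.8]] [5.473e+02 3.000e-01]
base row 30 [[514.2, 111.9], [586.5, 108.7]] [550.4 110.3]
base row 70 [[513.8, 94.1], [585.7, 90.9]] [549.8  92.5]
base row 110 [[512.9, 75.2], [584.8, 72.0]] [548.9  73.6]
base row 150 [[511.9, 55.1], [584.0, 51.8]] [547.9  53.5]
base row 190 [[510.8, 33.7], [583.0, 30.4]] [546.9  32.1]
```

View pics/w3.png

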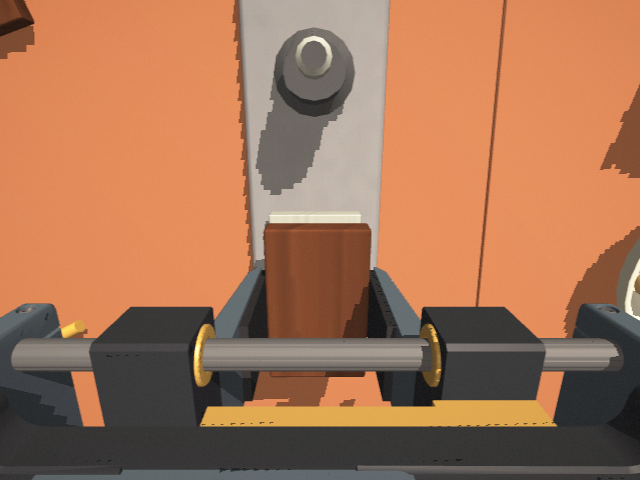

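```bash
python3 - <<'E'
from h import *
c=dict(np.load("last.npz"));P=cloud(c)
for u in(290,318,345):
    print(u,[(v,P[v,u,1].round(1),P[v,u,2].round(1)) for v in range(206,236,2)])
v=217;hsv=cv2.cvtColor(c["pixels"],cv2.COLOR_RGB2HSV)
print([(u,P[v,u,0].round(1),P[v,u,2].round(1)) for u in list(range(264,278,2))+list(range(352,366,2))])
E
```

```text
290 [(206, np.float64(23.7), np.float64(11.9)), (208, np.float64(22.5), np.float64(11.4)), (210, np.float64(21.4), np.float64(11.8)), (212, np.float64(21.0), np.float64(15.4)), (214, np.float64(20.9), np.float64(20.0)), (216, np.float64(20.1), np.float64(21.4)), (218, np.float64(18.8), np.float64(20.2)), (220, np.float64(18.1), np.float64(22.0)), (222, np.float64(16.6), np.float64(20.4)), (224, np.float64(20.7), np.float64(41.2)), (226, np.float64(20.9), np.float64(46.0)), (228, np.float64(20.7), np.float64(49.1)), (230, np.float64(20.1), np.float64(50.4)), (232, np.float64(19.6), np.float64(52.2)), (234, np.float64(18.5), np.float64(51.3))]
318 [(206, np.float64(23.1), np.float64(12.2)), (208, np.float64(21.8), np.float64(11.5)), (210, np.float64(20.6), np.float64(11.2)), (212, np.float64(20.4), np.float64(15.6)), (214, np.float64(20.5), np.float64(21.3)), (216, np.float64(19.7), np.float64(22.6)), (218, np.float64(18.1), np.float64(20.5)), (220, np.float64(17.3), np.float64(21.4)), (222, np.float64(16.1), np.float64(21.4)), (224, np.float64(20.0), np.float64(41.2)), (226, np.float6
[... 766 characters left out ...]
32, np.float64(18.2), np.float64(51.1)), (234, np.float64(17.4), np.float64(51.6))]
[(264, np.float64(517.9), np.float64(11.3)), (266, np.float64(518.9), np.float64(10.3)), (268, np.float64(520.3), np.float64(12.0)), (270, np.float64(522.7), np.float64(20.9)), (272, np.float64(523.7), np.float64(20.6)), (274, np.float64(524.8), np.float64(20.8)), (276, np.float64(525.8), np.float64(20.6)), (352, np.float64(566.7), np.float64(22.2)), (354, np.float64(567.8), np.float64(21.4)), (356, np.float64(569.0), np.float64(20.2)), (358, np.float64(570.0), np.float64(20.7)), (360, np.float64(571.0), np.float64(21.2)), (362, np.float64(573.3), np.float64(11.5)), (364, np.float64(574.5), np.float64(10.4))]
```

apply_moves([
  {"claw": 0, "linear": [0, 0.004, -0.0015], "spin": 0},
  {"claw": 0, "linear": [0, 0.008, -0.0015], "spin": 0},
  {"claw": 0, "linear": [0, 0.01, -0.0015], "spin": 0},
  {"claw": 0, "linear": [0, 0.01, -0.0015], "spin": 0},
  {"claw": 0, "linear": [0, 0.01, -0.0015], "spin": 0},
  {"claw": 0, "linear": [0, 0.01, -0.0015], "spin": 0},
  {"claw": 0, "linear": [0, 0.01, -0.0015], "spin": 0},
  {"claw": 0, "linear": [0, 0.01, -0.0015], "spin": 0},
])

```text
clock: 6.3
ee_pos: [545.2, -19.6, 29.9]
orientation: [-1.188, 1.242, -1.242]
force: [-0.2, -0.0, -1.0]
width: 0.542
```

```bash
cat > n.py <<'E'
from h import *
import sys
c,s=look("wrist",sys.argv[1]); plan(s,[546,-19,25],-2.5); np.savez("last.npz",**c); P=cloud(c)
for u in(290,318,345): print(u,[(v,P[v,u,1].round(1),P[v,u,2].round(0)) for v in range(212,236,2)])
v=int(sys.argv[2])
for vv in (v,260): print(vv,[(u,P[vv,u,0].round(1),P[vv,u,2].round(0)) for u in list(range(256,274,2))+list(range(354,378,2))], P[vv,318,1].round(1))
E
python3 n.py w4.png 222
```

```text
at [545.2 -19.6  29.9] jaw -2.5 tooly [ 0.  0. -1.] lin [-0.0007  0.0049  0.0008] spin -0.04 alt 180.0 j6 -0.01 F [ 0.9 -0.2 -0.7] w 49.8 t 6.35
290 [(212, np.float64(22.7), np.float64(11.0)), (214, np.float64(21.4), np.float64(10.0)), (216, np.float64(21.3), np.float64(15.0)), (218, np.float64(21.2), np.float64(19.0)), (220, np.float64(20.6), np.float64(21.0)), (222, np.float64(19.7), np.float64(21.0)), (224, np.float64(20.9), np.float64(30.0)), (226, np.float64(20.8), np.float64(34.0)), (228, np.float64(20.7), np.float64(37.0)), (230, np.float64(20.4), np.float64(40.0)), (232, np.float64(19.7), np.float64(41.0)), (234, np.float64(18.8), np.float64(41.0))]
318 [(212, np.float64(22.0), np.float64(11.0)), (214, np.float64(21.2), np.float64(12.0)), (216, np.float64(20.4), np.float64(14.0)), (218, np.float64(20.4), np.float64(18.0)), (220, np.float64(19.9), np.float64(20.0)), (222, np.float64(19.2), np.float64(22.0)), (224, np.float64(20.1), np.float64(30.0)), (226, np.float64(20.4), np.float64(35.0)), (228, np.float64(20.0), np.float64(37.0)), (230, np.float64(20.1), np.float64(41.0)),
[... 1774 characters left out ...]
p.float64(520.7), np.float64(40.0)), (268, np.float64(521.6), np.float64(40.0)), (270, np.float64(522.7), np.float64(41.0)), (272, np.float64(523.7), np.float64(41.0)), (354, np.float64(561.9), np.float64(40.0)), (356, np.float64(562.9), np.float64(39.0)), (358, np.float64(563.7), np.float64(41.0)), (360, np.float64(564.8), np.float64(39.0)), (362, np.float64(565.7), np.float64(40.0)), (364, np.float64(566.7), np.float64(39.0)), (366, np.float64(567.6), np.float64(40.0)), (368, np.float64(568.3), np.float64(41.0)), (370, np.float64(569.6), np.float64(39.0)), (372, np.float64(574.6), np.float64(11.0)), (374, np.float64(575.6), np.float64(11.0)), (376, np.float64(576.7), np.float64(11.0))] 5.3
```

apply_moves([
  {"claw": 0, "linear": [0, 0.001, 0.0009], "spin": 0},
  {"claw": 0, "linear": [0, 0.002, 0.0009], "spin": 0},
  {"claw": 0, "linear": [0, 0.003, 0.0009], "spin": 0},
  {"claw": 0, "linear": [0, 0.004, 0.0009], "spin": 0},
  {"claw": 0, "linear": [0, 0.004, 0.0009], "spin": 0},
  {"claw": 0, "linear": [0, 0.0045, 0.0009], "spin": 0},
  {"claw": 0, "linear": [0, 0.005, 0.0009], "spin": 0},
  {"claw": 0, "linear": [0, 0.005, 0.0009], "spin": 0},
])

```text
clock: 7.02
ee_pos: [546.0, -19.7, 25.1]
orientation: [-1.188, 1.242, -1.242]
force: [-1.5, 0.4, 3.4]
width: 0.546
```

```bash
python3 n.py w5.png 222 | cut -c1-900
```

```text
at [546.  -19.7  25.1] jaw -2.5 tooly [ 0.  0. -1.] lin [-0.0007  0.0001 -0.    ] spin -0.04 alt 180.0 j6 -0.01 F [-1.9 -0.   3.6] w 49.5 t 7.07
290 [(212, np.float64(23.6), np.float64(11.0)), (214, np.float64(22.7), np.float64(11.0)), (216, np.float64(21.6), np.float64(11.0)), (218, np.float64(20.9), np.float64(13.0)), (220, np.float64(21.0), np.float64(18.0)), (222, np.float64(20.5), np.float64(20.0)), (224, np.float64(20.8), np.float64(25.0)), (226, np.float64(21.0), np.float64(30.0)), (228, np.float64(20.9), np.float64(33.0)), (230, np.float64(20.7), np.float64(36.0)), (232, np.float64(19.6), np.float64(36.0)), (234, np.float64(18.8), np.float64(36.0))]
318 [(212, np.float64(23.1), np.float64(12.0)), (214, np.float64(22.0), np.float64(11.0)), (216, np.float64(20.9), np.float64(11.0)), (218, np.float64(20.5), np.float64(14.0)), (220, np.float64(20.7), np.float64(19.0)), (222, np.float64(20.1), np.float64(21.0)), (224, np.float64(20.3), np.float64(26.0)), (226, np.float64(20.6), np.float64(31.0)), (228, np.float64(20.2), np.float64(33.0)), (230, np.float64(19.6), np.float64(34.0)),
[... 1709 characters left out ...]
6.4), np.float64(11.0)), (266, np.float64(521.4), np.float64(35.0)), (268, np.float64(522.6), np.float64(37.0)), (270, np.float64(523.4), np.float64(36.0)), (272, np.float64(524.4), np.float64(36.0)), (354, np.float64(562.6), np.float64(36.0)), (356, np.float64(563.7), np.float64(35.0)), (358, np.float64(564.6), np.float64(35.0)), (360, np.float64(565.5), np.float64(35.0)), (362, np.float64(566.4), np.float64(36.0)), (364, np.float64(567.3), np.float64(36.0)), (366, np.float64(568.4), np.float64(35.0)), (368, np.float64(569.3), np.float64(35.0)), (370, np.float64(570.2), np.float64(35.0)), (372, np.float64(574.6), np.float64(11.0)), (374, np.float64(575.7), np.float64(11.0)), (376, np.float6
```

apply_moves([
  {"claw": 0.7, "linear": [0, 0, 0], "spin": 0},
  {"claw": 0.7, "linear": [0, 0, 0], "spin": 0},
  {"claw": 0.8, "linear": [0, 0, 0], "spin": 0},
  {"claw": 0.9, "linear": [0, 0, 0], "spin": 0},
  {"claw": 0.9, "linear": [0, 0, 0], "spin": 0},
  {"claw": 0.9, "linear": [0, -0.02, 0], "spin": 0},
  {"claw": 0.9, "linear": [0, -0.05, 0], "spin": 0},
  {"claw": 1, "linear": [0, -0.085, 0], "spin": 0},
])

```text
clock: 7.73
ee_pos: [544.5, -19.6, 109.1]
orientation: [-1.191, 1.245, -1.239]
force: [0.9, 0.2, -0.2]
width: 0.938
```

```bash
python3 - <<'E'
from h import *
c,s=look("wrist","w6.png"); np.savez("w6.npz",**c)
m,h=face(c,35.5,[546,-19]); print("walnut on seat",rect(c,m,h),h)
plan(s,[588,262,120],1.0)
E
```

```text
walnut on seat [544.52 -19.16  49.69  79.26  87.47] 35.327064976214814
at [549.7 -19.9 117.2] jaw -2.5 tooly [ 0.011 -0.    -1.   ] lin [-0.2833 -0.0026  0.0258] spin -3.54 alt 176.5 j6 -0.01 F [1.7 0.9 4.7] w 89.4 t 7.78
```

View pics/w6.png

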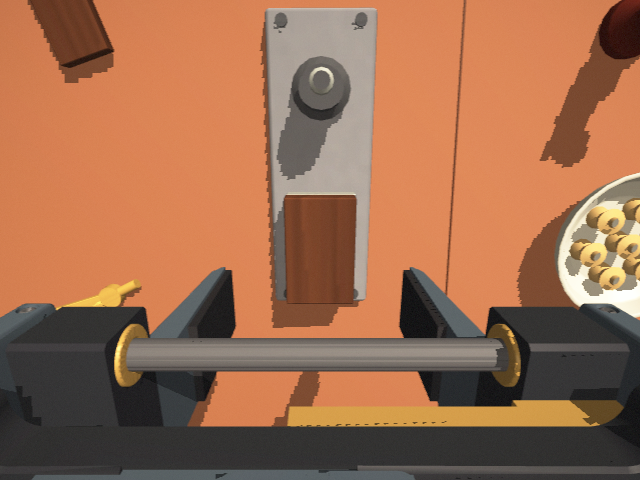

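Wrist view: the walnut sits on the seat at (320,248), covering it squarely. Now the boxwood.

apply_moves([
  {"claw": 1, "linear": [-0.04, 0, 0.003], "spin": -1},
  {"claw": 1, "linear": [-0.08, 0, 0.006], "spin": -3},
  {"claw": 1, "linear": [-0.12, 0, 0.01], "spin": -3.5},
  {"claw": 1, "linear": [-0.16, 0, 0.014], "spin": -3.5},
  {"claw": 1, "linear": [-0.2, 0, 0.018], "spin": -3.5},
  {"claw": 1, "linear": [-0.24, 0, 0.022], "spin": -3.5},
  {"claw": 1, "linear": [-0.27, 0, 0.026], "spin": -3.5},
  {"claw": 1, "linear": [-0.283, 0, 0.026], "spin": -3.5},
])

```text
clock: 8.45
ee_pos: [585.1, 266.2, 109.5]
orientation: [-1.216, 1.195, -1.194]
force: [0.7, 0.2, -0.2]
width: 1.001
```

apply_moves([
  {"claw": 1, "linear": [0, 0, 0], "spin": 0},
  {"claw": 1, "linear": [0, 0, 0], "spin": 0},
  {"claw": 1, "linear": [0, 0, 0], "spin": 0},
  {"claw": 1, "linear": [0, 0, 0], "spin": 0},
  {"claw": 1, "linear": [0, 0, 0], "spin": 0},
  {"claw": 1, "linear": [0, 0, 0], "spin": 0},
  {"claw": 1, "linear": [0, 0, 0], "spin": 0},
  {"claw": 1, "linear": [0, 0, 0], "spin": 0},
])

```text
clock: 9.12
ee_pos: [584.6, 261.3, 110.0]
orientation: [-1.217, 1.197, -1.197]
force: [0.1, 0.5, 0.5]
width: 1.001
```

```bash
python3 - <<'E'
from h import *
c,s=look("wrist","w7.png")
m,h=blob(c,9,22,[588,262]); r=rect(c,m,14); print("box",r,"top z",h)
plan(s,[r[0],r[1],3],r[4]+90)
E
```

```text
box [586.82 263.5   49.57  79.77 -88.24] top z 13.325491728165332
at [584.6 261.5 109.9] jaw 0.9 tooly [ 0.  0. -1.] lin [-0.0019  0.1069  0.0023] spin -0.83 alt 179.2 j6 0.39 F [ 0.1 -0.4  0.3] w 91.1 t 9.17
```

apply_moves([
  {"claw": 1, "linear": [-0.0019, 0.03, 0.0023], "spin": -0.8},
  {"claw": 1, "linear": [-0.0019, 0.065, 0.0023], "spin": -0.8},
  {"claw": 1, "linear": [-0.0019, 0.09, 0.0023], "spin": -0.8},
  {"claw": 1, "linear": [-0.0019, 0.1, 0.0023], "spin": -0.8},
  {"claw": 1, "linear": [-0.0019, 0.1065, 0.0023], "spin": -0.8},
  {"claw": 1, "linear": [-0.0019, 0.1065, 0.0023], "spin": -0.8},
  {"claw": 0, "linear": [-0.0019, 0.1065, 0.0023], "spin": -0.8},
  {"claw": 0, "linear": [-0.0019, 0.1065, 0.0023], "spin": -0.8},
])

```text
clock: 9.83
ee_pos: [588.1, 264.4, 5.1]
orientation: [-1.22, 1.185, -1.187]
force: [0.0, 0.3, 0.1]
width: 0.886
```

apply_moves([
  {"claw": 0, "linear": [0, 0, 0], "spin": 0},
  {"claw": 0, "linear": [0, 0, 0], "spin": 0},
  {"claw": 0, "linear": [0, 0, 0], "spin": 0},
  {"claw": 0, "linear": [0, 0, 0], "spin": 0},
  {"claw": 0, "linear": [0, 0, 0], "spin": 0},
  {"claw": 0, "linear": [0, 0, 0], "spin": 0},
  {"claw": 0, "linear": [0, 0, 0], "spin": 0},
  {"claw": 0, "linear": [0, 0, 0], "spin": 0},
], grip_force=20)

```text
clock: 10.5
ee_pos: [587.0, 263.9, 3.7]
orientation: [-1.223, 1.186, -1.187]
force: [-1.3, -0.7, 2.4]
width: 0.546
```

apply_moves([
  {"claw": 0, "linear": [0, -0.03, 0], "spin": 0},
  {"claw": 0, "linear": [0, -0.07, 0], "spin": 0},
  {"claw": 0, "linear": [0, -0.11, 0], "spin": 0},
  {"claw": 0, "linear": [0, -0.12, 0], "spin": 0},
  {"claw": 0, "linear": [0, -0.12, 0], "spin": 0},
  {"claw": 0, "linear": [0, -0.12, 0], "spin": 0},
  {"claw": 0, "linear": [0, -0.12, 0], "spin": 0},
  {"claw": 0, "linear": [0, -0.12, 0], "spin": 0},
])

```text
clock: 11.17
ee_pos: [585.4, 263.2, 120.7]
orientation: [-1.228, 1.189, -1.186]
force: [0.2, -0.1, -0.4]
width: 0.545
```

```bash
python3 - <<'E'
from h import *
from station import bot
plan(bot.observe(),[546.0,-19.7,120],-2.5)
E
```

```text
at [585.4 263.2 120.7] jaw 1.8 tooly [-0.005 -0.002 -1.   ] lin [ 0.2816  0.0014 -0.048 ] spin 4.26 alt -175.7 j6 0.37 F [ 0.2 -0.1 -0.4] w 49.6 t 11.17
```

apply_moves([
  {"claw": 0, "linear": [0.04, 0, -0.007], "spin": 1},
  {"claw": 0, "linear": [0.08, 0, -0.014], "spin": 2},
  {"claw": 0, "linear": [0.12, 0, -0.02], "spin": 3},
  {"claw": 0, "linear": [0.16, 0, -0.027], "spin": 4.3},
  {"claw": 0, "linear": [0.2, 0, -0.034], "spin": 4.3},
  {"claw": 0, "linear": [0.24, 0, -0.041], "spin": 4.3},
  {"claw": 0, "linear": [0.27, 0, -0.046], "spin": 4.3},
  {"claw": 0, "linear": [0.281, 0, -0.048], "spin": 4.3},
])

```text
clock: 11.83
ee_pos: [545.6, -22.2, 121.6]
orientation: [-1.19, 1.246, -1.243]
force: [-0.0, 0.4, -0.6]
width: 0.55
```

apply_moves([
  {"claw": 0, "linear": [0, 0.02, 0], "spin": 0},
  {"claw": 0, "linear": [0, 0.04, 0], "spin": 0},
  {"claw": 0, "linear": [0, 0.06, 0], "spin": 0},
  {"claw": 0, "linear": [0, 0.066, 0], "spin": 0},
  {"claw": 0, "linear": [0, 0.066, 0], "spin": 0},
  {"claw": 0, "linear": [0, 0.066, 0], "spin": 0},
  {"claw": 0, "linear": [0, 0.066, 0], "spin": 0},
  {"claw": 0, "linear": [0, 0.066, 0], "spin": 0},
])

```text
clock: 12.5
ee_pos: [548.3, -18.3, 58.3]
orientation: [-1.186, 1.24, -1.243]
force: [0.6, -0.2, -0.8]
width: 0.543
```

```bash
sed -i 's/np.float64//' n.py; cat > n.py <<'E'
from h import *
import sys
c,s=look("wrist",sys.argv[1]); plan(s,[546,-19.7,39],-2.5); np.savez("last.npz",**c); P=cloud(c)
for u in(290,318,345): print(u,[(v,round(float(P[v,u,1]),1),round(float(P[v,u,2]))) for v in range(200,240,2)])
for vv in map(int,sys.argv[2:]):
  print(vv,[(u,round(float(P[vv,u,0]),1),round(float(P[vv,u,2]))) for u in list(range(256,278,2))+list(range(350,378,2))], P[vv,318,1].round(1))
E
python3 n.py w8.png 218 255
```

```text
at [548.2 -18.4  58.3] jaw -2.5 tooly [ 0.002  0.    -1.   ] lin [ 0.0014  0.0193 -0.0022] spin -0.02 alt 180.0 j6 -0.01 F [-0.7 -0.5 -0.5] w 49.5 t 12.55
290 [(200, 25.6, 12), (202, 24.3, 12), (204, 22.9, 11), (206, 21.9, 12), (208, 21.1, 15), (210, 21.1, 20), (212, 21.0, 25), (214, 20.8, 30), (216, 20.5, 33), (218, 19.5, 34), (220, 18.8, 36), (222, 17.6, 36), (224, 16.4, 35), (226, 20.8, 57), (228, 21.1, 62), (230, 20.9, 65), (232, 21.0, 69), (234, 19.8, 68), (236, 18.9, 68), (238, 18.2, 69)]
318 [(200, 24.7, 12), (202, 23.4, 11), (204, 22.0, 11), (206, 20.8, 10), (208, 20.5, 15), (210, 20.1, 19), (212, 20.2, 25), (214, 20.3, 31), (216, 19.6, 33), (218, 19.0, 35), (220, 17.9, 35), (222, 17.0, 36), (224, 15.4, 34), (226, 20.4, 58), (228, 20.4, 62), (230, 20.4, 65), (232, 20.0, 67), (234, 19.3, 68), (236, 18.2, 68), (238, 17.2, 68)]
345 [(200, 23.9, 11), (202, 22.5, 11), (204, 21.3, 11), (206, 19.9, 10), (208, 19.7, 15), (210, 19.5, 20), (212, 19.4, 25), (214, 19.6, 30), (216, 19.4, 35), (218, 18.4, 35), (220, 17.4, 36), (222, 16.0, 35), (224, 15.0, 35), (226, 19.9, 58), (228, 19.6, 
[... 303 characters left out ...]
3, 35), (352, 567.4, 36), (354, 568.6, 34), (356, 569.8, 33), (358, 570.6, 36), (360, 574.4, 12), (362, 575.6, 12), (364, 576.8, 12), (366, 578.1, 11), (368, 579.3, 12), (370, 580.6, 11), (372, 581.9, 11), (374, 583.5, 8), (376, 586.1, 0)] 19.0
255 [(256, 506.1, -1), (258, 509.4, 10), (260, 510.9, 11), (262, 512.2, 11), (264, 513.6, 12), (266, 523.9, 67), (268, 524.8, 67), (270, 525.8, 68), (272, 526.9, 69), (274, 527.7, 68), (276, 528.3, 66), (350, 563.2, 69), (352, 564.2, 68), (354, 565.2, 67), (356, 566.1, 68), (358, 567.0, 68), (360, 568.0, 67), (362, 568.8, 68), (364, 569.8, 67), (366, 570.7, 68), (368, 571.6, 69), (370, 572.9, 66), (372, 582.1, 9), (374, 584.7, 1), (376, 586.2, 0)] 9.2
```

View pics/w8.png

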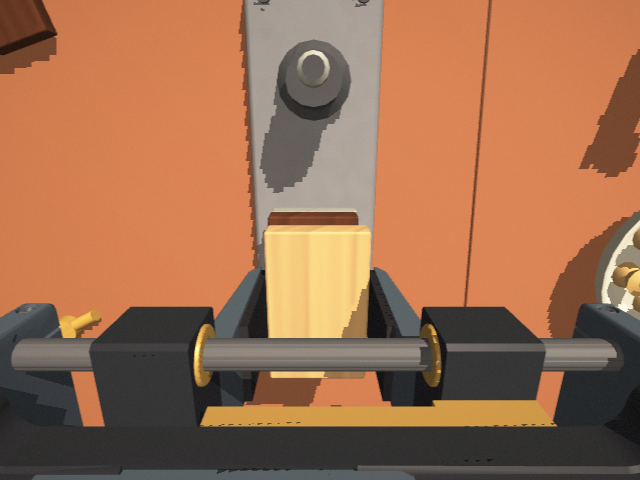

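Wrist view: the boxwood at (318,300) is held just above the walnut, whose stud-side edge shows at row 212.

apply_moves([
  {"claw": 0, "linear": [0, 0.004, -0.0022], "spin": 0},
  {"claw": 0, "linear": [0, 0.009, -0.0022], "spin": 0},
  {"claw": 0, "linear": [0, 0.014, -0.0022], "spin": 0},
  {"claw": 0, "linear": [0, 0.014, -0.0022], "spin": 0},
  {"claw": 0, "linear": [0, 0.014, -0.0022], "spin": 0},
  {"claw": 0, "linear": [0, 0.014, -0.0022], "spin": 0},
  {"claw": 0, "linear": [0, 0.014, -0.0022], "spin": 0},
  {"claw": 0, "linear": [0, 0.014, -0.0022], "spin": 0},
])

```text
clock: 13.22
ee_pos: [545.4, -18.4, 43.4]
orientation: [-1.188, 1.242, -1.242]
force: [-0.1, 0.5, -0.7]
width: 0.542
```

```bash
python3 n.py w9.png 222 224 255
```

```text
at [545.4 -18.4  43.4] jaw -2.5 tooly [ 0.  0. -1.] lin [0.0012 0.0044 0.0006] spin -0.04 alt 180.0 j6 -0.01 F [ 0.1 -0.6 -0.2] w 49.9 t 13.27
290 [(200, 28.0, 12), (202, 26.8, 11), (204, 25.6, 11), (206, 24.4, 11), (208, 23.5, 12), (210, 22.4, 12), (212, 20.9, 11), (214, 21.0, 17), (216, 21.0, 21), (218, 21.0, 26), (220, 20.9, 30), (222, 20.7, 34), (224, 19.9, 35), (226, 20.7, 42), (228, 21.0, 47), (230, 20.9, 50), (232, 20.6, 53), (234, 19.4, 52), (236, 18.8, 53), (238, 17.8, 53)]
318 [(200, 27.1, 11), (202, 26.2, 12), (204, 24.7, 10), (206, 23.7, 11), (208, 23.1, 13), (210, 21.4, 11), (212, 20.3, 11), (214, 20.4, 17), (216, 20.1, 21), (218, 20.2, 26), (220, 20.1, 30), (222, 20.2, 35), (224, 19.4, 35), (226, 20.1, 42), (228, 20.2, 47), (230, 20.1, 50), (232, 19.9, 53), (234, 18.9, 52), (236, 18.3, 54), (238, 17.2, 53)]
345 [(200, 26.6, 12), (202, 25.5, 12), (204, 24.2, 11), (206, 23.2, 12), (208, 22.2, 12), (210, 20.9, 12), (212, 19.9, 13), (214, 20.1, 18), (216, 19.5, 21), (218, 19.6, 26), (220, 19.4, 29), (222, 19.6, 35), (224, 18.5, 34), (226, 19.5, 42), (228, 19.7, 47), (230, 1
[... 754 characters left out ...]
5), (352, 563.0, 36), (354, 564.1, 35), (356, 565.0, 36), (358, 566.0, 36), (360, 567.2, 35), (362, 568.2, 35), (364, 569.2, 35), (366, 570.2, 35), (368, 574.3, 11), (370, 575.7, 10), (372, 576.7, 11), (374, 577.7, 12), (376, 579.1, 10)] 19.4
255 [(256, 505.9, -1), (258, 508.9, 8), (260, 510.6, 11), (262, 512.0, 12), (264, 513.1, 12), (266, 521.1, 53), (268, 521.9, 53), (270, 522.9, 53), (272, 523.8, 53), (274, 524.7, 53), (276, 525.7, 53), (350, 560.4, 52), (352, 561.3, 52), (354, 562.2, 53), (356, 563.1, 54), (358, 564.2, 52), (360, 565.1, 52), (362, 565.9, 54), (364, 566.7, 54), (366, 567.8, 53), (368, 568.9, 52), (370, 569.7, 53), (372, 576.7, 11), (374, 577.9, 11), (376, 579.0, 11)] 9.3
```

apply_moves([
  {"claw": 0, "linear": [0, 0.001, 0.0002], "spin": 0},
  {"claw": 0, "linear": [0, 0.002, 0.0002], "spin": 0},
  {"claw": 0, "linear": [0, 0.003, 0.0002], "spin": 0},
  {"claw": 0, "linear": [0, 0.004, 0.0002], "spin": 0},
  {"claw": 0, "linear": [0, 0.0045, 0.0002], "spin": 0},
  {"claw": 0, "linear": [0, 0.0045, 0.0002], "spin": 0},
  {"claw": 0, "linear": [0, 0.0045, 0.0002], "spin": 0},
  {"claw": 0, "linear": [0, 0.0045, 0.0002], "spin": 0},
])

```text
clock: 13.93
ee_pos: [545.4, -18.4, 39.7]
orientation: [-1.188, 1.241, -1.242]
force: [-1.3, 0.5, 6.5]
width: 0.55
```

```bash
python3 n.py w10.png 255
```

```text
at [545.4 -18.4  39.6] jaw -2.5 tooly [ 0.  0. -1.] lin [0.0012 0.0006 0.0006] spin -0.04 alt 180.0 j6 -0.01 F [-1.6  0.2  5.9] w 49.7 t 13.98
290 [(200, 28.6, 11), (202, 27.6, 12), (204, 26.5, 12), (206, 25.4, 12), (208, 23.8, 10), (210, 22.8, 11), (212, 21.9, 11), (214, 21.1, 13), (216, 21.0, 18), (218, 20.6, 21), (220, 20.9, 27), (222, 21.1, 32), (224, 20.7, 34), (226, 21.1, 40), (228, 20.9, 43), (230, 21.2, 48), (232, 20.2, 48), (234, 19.7, 49), (236, 18.5, 49), (238, 17.7, 49)]
318 [(200, 28.1, 12), (202, 26.9, 12), (204, 25.7, 11), (206, 24.5, 11), (208, 23.1, 10), (210, 22.1, 10), (212, 21.2, 11), (214, 20.4, 13), (216, 20.5, 19), (218, 19.8, 20), (220, 20.4, 27), (222, 20.3, 31), (224, 20.0, 34), (226, 20.4, 39), (228, 20.4, 43), (230, 20.3, 47), (232, 20.1, 49), (234, 19.0, 49), (236, 18.1, 49), (238, 17.2, 49)]
345 [(200, 27.3, 12), (202, 26.3, 12), (204, 25.0, 11), (206, 24.0, 12), (208, 22.9, 12), (210, 21.6, 11), (212, 20.4, 11), (214, 19.9, 14), (216, 19.8, 18), (218, 19.8, 23), (220, 19.6, 27), (222, 19.7, 31), (224, 19.7, 35), (226, 20.0, 40), (228, 19.8, 43), (230, 19.5, 46), (232, 19.4, 49), (234, 18.9, 51), (236, 17.5, 49), (238, 16.6, 49)]
255 [(256, 506.8, 0), (258, 510.0, 11), (260, 511.2, 11), (262, 512.5, 11), (264, 513.7, 12), (266, 521.0, 49), (268, 522.0, 49), (270, 523.0, 50), (272, 523.9, 49), (274, 525.0, 50), (276, 525.7, 49), (350, 560.4, 49), (352, 561.3, 49), (354, 562.3, 48), (356, 563.2, 49), (358, 564.1, 49), (360, 565.0, 50), (362, 566.0, 49), (364, 566.9, 49), (366, 567.8, 49), (368, 568.9, 48), (370, 569.7, 49), (372, 576.1, 11), (374, 577.2, 12), (376, 578.5, 11)] 9.0
```

apply_moves([
  {"claw": 0.7, "linear": [0, 0, 0], "spin": 0},
  {"claw": 0.7, "linear": [0, 0, 0], "spin": 0},
  {"claw": 0.8, "linear": [0, 0, 0], "spin": 0},
  {"claw": 0.9, "linear": [0, 0, 0], "spin": 0},
  {"claw": 0.9, "linear": [0, 0, 0], "spin": 0},
  {"claw": 0.9, "linear": [0, -0.02, 0], "spin": 0},
  {"claw": 0.9, "linear": [0, -0.05, 0], "spin": 0},
  {"claw": 1, "linear": [0, -0.085, 0], "spin": 0},
])

```text
clock: 14.65
ee_pos: [543.9, -18.4, 123.0]
orientation: [-1.191, 1.245, -1.239]
force: [0.8, -0.5, -1.0]
width: 0.945
```

apply_moves([
  {"claw": 1, "linear": [0, 0, 0], "spin": 0},
  {"claw": 1, "linear": [0, 0, 0], "spin": 0},
  {"claw": 1, "linear": [0, 0, 0], "spin": 0},
  {"claw": 1, "linear": [0, 0, 0], "spin": 0},
  {"claw": 1, "linear": [0, 0, 0], "spin": 0},
  {"claw": 1, "linear": [0, 0, 0], "spin": 0},
  {"claw": 1, "linear": [0, 0, 0], "spin": 0},
  {"claw": 1, "linear": [0, 0, 0], "spin": 0},
])

```text
clock: 15.32
ee_pos: [545.2, -18.4, 123.2]
orientation: [-1.189, 1.243, -1.241]
force: [-0.1, -0.1, -0.3]
width: 0.997
```

```bash
python3 - <<'E'
from h import *
c,s=look("wrist","w11.png"); np.savez("w11.npz",**c); P=cloud(c)
m,h=face(c,49.5,[546,-19]); print("pile top",rect(c,m,h),h)
m,h=face(c,62,[549,91],tol=4,rad=30); print("stud top",rect(c,m,h),h,P[m].mean(0).round(1))
m,h=face(c,50,[549,91],tol=4,rad=30); print("collar",rect(c,m,h),h)
hsv=cv2.cvtColor(c["pixels"],cv2.COLOR_RGB2HSV)
B=(abs(P[...,2]-12)<4)&(hsv[...,1]<70)&(abs(P[...,0]-548)<45)
for v in range(30,230,40):
    u=np.where(B[v])[0]
    if len(u): p=onplane(c,[[u[0]-.5,v],[u[-1]+.5,v]],12)[:,:2]; print("base row",v,p.mean(0).round(1))
# lever from top view: boss centre & arm centreline
t=dict(np.load("top0.npz")); Q=cloud(t); H=Q[...,2]-1
L=((H>6)&(H<60)).astype(np.uint8); _,l=cv2.connectedComponents(L); L=l==l[229,445]
A=Q[L&(Q[...,1]<-285)]; vx,vy,x0,y0=cv2.fitLine(A[:,:2].astype(np.float32),cv2.DIST_HUBER,0,.01,.01).ravel(); print("arm dir",np.degrees(np.arctan2(vy,vx)),x0,y0,A[:,:2].min(0),A[:,:2].max(0))
b=Q[L&(H>25)]; print("boss",b[:,:2].mean(0),(b[:,:2].min(0)+b[:,:2].max(0))/2)
d=np.array([vx,vy])*(1 if vy<0 else -1); bc=(b[:,:2].min(0)+b[:,:2].max(0))/2; g=bc+47*d; print("balance",g)
plan(s,[g[0]-4,g[1],140],np.degrees(np.arctan2(d[1],d[0]))+90)
E
```

```text
pile top [543.9  -19.06  49.69  78.73  87.45] 49.338754763928705
stud top [550.    90.41  13.09  13.17  87.42] 60.34953770017964 [550.2  89.8  60.3]Traceback (most recent call last):
  File "<stdin>", line 5, in <module>
  File "h.py", line 43, in face
    n,l,st,_=cv2.connectedComponentsWithStats(m); l=l==1+np.argmax(st[1:,4])
                                                         ~~~~~~~~~^^^^^^^^^^
    return _wrapfunc(a, 'argmax', axis=axis, out=out, **kwds)
    return bound(*args, **kwds)
ValueError: attempt to get argmax of an empty sequence
```

```bash
python3 - <<'E'
from h import *
from station import bot
t=dict(np.load("top0.npz")); Q=cloud(t); H=Q[...,2]-1
L=((H>6)&(H<60)).astype(np.uint8); _,l=cv2.connectedComponents(L); L=l==l[229,445]
A=Q[L&(Q[...,1]<-285)]; vx,vy,x0,y0=cv2.fitLine(A[:,:2].astype(np.float32),cv2.DIST_HUBER,0,.01,.01).ravel(); print("arm dir",np.degrees(np.arctan2(vy,vx)),x0,y0,A[:,:2].min(0),A[:,:2].max(0))
b=Q[L&(H>25)]
d=np.array([vx,vy])*(1 if vy<0 else -1); bc=(b[:,:2].min(0)+b[:,:2].max(0))/2; g=bc+47*d; print("boss",bc,"balance",g)
plan(bot.observe(),[g[0]-4,g[1],140],np.degrees(np.arctan2(d[1],d[0]))+90)
E
```

```text
arm dir -68.749886 555.4943 -343.2102 [ 524.43076831 -406.61552796] [ 582.62815771 -286.44350561]
boss [ 532.28547926 -302.28326041] balance [ 549.32015105 -346.08759696]
at [545.3 -18.4 123.4] jaw -2.5 tooly [-0.001  0.    -1.   ] lin [ 0.3274 -0.0166  0.0145] spin -23.79 alt 156.2 j6 -0.01 F [-0.4 -1.1  0.5] w 91.0 t 15.37
```

apply_moves([
  {"claw": 1, "linear": [0.038, -0.01, 0], "spin": -5},
  {"claw": 1, "linear": [0.076, -0.0166, 0], "spin": -10},
  {"claw": 1, "linear": [0.114, -0.0166, 0], "spin": -15},
  {"claw": 1, "linear": [0.152, -0.0166, 0], "spin": -21},
  {"claw": 1, "linear": [0.19, -0.0166, 0], "spin": -21},
  {"claw": 1, "linear": [0.228, -0.0166, 0], "spin": -21},
  {"claw": 1, "linear": [0.266, -0.0166, 0], "spin": -21},
  {"claw": 1, "linear": [0.28, -0.0166, 0], "spin": -21},
])

```text
clock: 16.03
ee_pos: [532.7, -303.0, 140.2]
orientation: [-1.345, 0.97, -0.973]
force: [1.2, 0.2, -0.4]
width: 0.999
```

apply_moves([
  {"claw": 1, "linear": [0, 0, 0], "spin": 0},
  {"claw": 1, "linear": [0, 0, 0], "spin": 0},
  {"claw": 1, "linear": [0, 0, 0], "spin": 0},
  {"claw": 1, "linear": [0, 0, 0], "spin": 0},
  {"claw": 1, "linear": [0, 0, 0], "spin": 0},
  {"claw": 1, "linear": [0, 0, 0], "spin": 0},
  {"claw": 1, "linear": [0, 0, 0], "spin": 0},
  {"claw": 1, "linear": [0, 0, 0], "spin": 0},
])

```text
clock: 16.7
ee_pos: [533.2, -297.7, 140.5]
orientation: [-1.345, 0.968, -0.968]
force: [-0.4, -0.4, 0.5]
width: 1.002
```

```bash
python3 - <<'E'
from h import *
c,s=look("wrist","w12.png"); np.savez("w12.npz",**c); plan(s,[532,-298,140],18.4); P=cloud(c)
hsv=cv2.cvtColor(c["pixels"],cv2.COLOR_RGB2HSV); g=cv2.inRange(hsv,(55,60,20),(95,255,255))>0
a=g&(abs(P[...,2]-17.5)<3); b=g&(abs(P[...,2]-33)<4)
print(a.sum(),b.sum()); print("boss",rect(c,b,34)); print("arm",rect(c,a,18))
E
```

```text
at [ 533.1 -297.8  140.4] jaw 18.5 tooly [ 0.  0. -1.] lin [-0.0002  0.0004 -0.0011] spin 0.09 alt -179.9 j6 -0.85 F [ 0.1 -0.5 -0.8] w 90.7 t 16.75
3079 1724
boss [ 517.5  -255.75   39.81   40.36   64.26]
arm [ 546.58 -332.68   20.72  120.31  -69.35]
```

View pics/w12.png

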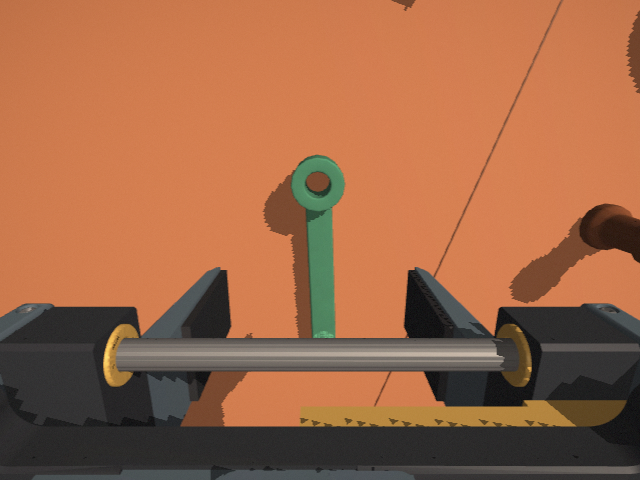

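Wrist view: the lever boss is at (318,183) with its arm running down to about (322,335), between the open fingers with nothing else near.

apply_moves([
  {"claw": 1, "linear": [0.002, 0.035, 0.0004], "spin": -2.1},
  {"claw": 1, "linear": [0.002, 0.07, 0.0004], "spin": -2.1},
  {"claw": 1, "linear": [0.002, 0.1, 0.0004], "spin": -2.1},
  {"claw": 1, "linear": [0.002, 0.12, 0.0004], "spin": -2.1},
  {"claw": 1, "linear": [0.002, 0.13, 0.0004], "spin": -2.1},
  {"claw": 1, "linear": [0.002, 0.1375, 0.0004], "spin": -2.1},
  {"claw": 1, "linear": [0.002, 0.1375, 0.0004], "spin": -2.1},
  {"claw": 1, "linear": [0.002, 0.1375, 0.0004], "spin": -2.1},
])

```text
clock: 17.42
ee_pos: [534.8, -300.4, 3.7]
orientation: [-1.358, 0.94, -0.942]
force: [-0.1, -0.1, -0.1]
width: 0.996
```

```bash
python3 - <<'E'
from h import *
c,s=look("wrist"); plan(s,[534.1,-299.7,2.5],20.65); P=cloud(c)
hsv=cv2.cvtColor(c["pixels"],cv2.COLOR_RGB2HSV); g=cv2.inRange(hsv,(55,60,20),(95,255,255))>0
b=g&(abs(P[...,2]-33)<4); a=g&(abs(P[...,2]-17.5)<3); print("boss",rect(c,b,34),"arm",rect(c,a,18))
E
```

```text
at [ 535.  -300.5    4.2] jaw 20.6 tooly [ 0.002 -0.001 -1.   ] lin [-0.0011  0.0017 -0.0006] spin -0.09 alt 179.9 j6 -0.89 F [-0.2 -0.2  0.1] w 91.5 t 17.47
boss [ 517.63 -255.64   39.74   40.53  -34.54] arm [ 532.59 -295.28   21.02   36.62  -69.28]
```

Aligned (balance point within about 1 mm). Close and lift.

apply_moves([
  {"claw": 0, "linear": [-0.001, 0.0015, -0.0006], "spin": 0},
  {"claw": 0, "linear": [-0.001, 0.0015, -0.0006], "spin": 0},
  {"claw": 0, "linear": [-0.001, 0.0015, -0.0006], "spin": 0},
  {"claw": 0, "linear": [-0.001, 0.0015, -0.0006], "spin": 0},
  {"claw": 0, "linear": [-0.001, 0.0015, -0.0006], "spin": 0},
  {"claw": 0, "linear": [-0.001, 0.0015, -0.0006], "spin": 0},
  {"claw": 0, "linear": [-0.001, 0.0015, -0.0006], "spin": 0},
  {"claw": 0, "linear": [-0.001, 0.0015, -0.0006], "spin": 0},
], grip_force=45)

```text
clock: 18.13
ee_pos: [533.1, -299.2, 1.3]
orientation: [-1.358, 0.941, -0.941]
force: [0.3, 0.7, 0.5]
width: 0.449
```

apply_moves([
  {"claw": 0, "linear": [0, 0, 0], "spin": 0},
  {"claw": 0, "linear": [0, 0, 0], "spin": 0},
  {"claw": 0, "linear": [0, 0, 0], "spin": 0},
  {"claw": 0, "linear": [0, 0, 0], "spin": 0},
  {"claw": 0, "linear": [0, 0, 0], "spin": 0},
  {"claw": 0, "linear": [0, 0, 0], "spin": 0},
  {"claw": 0, "linear": [0, 0, 0], "spin": 0},
  {"claw": 0, "linear": [0, 0, 0], "spin": 0},
])

```text
clock: 18.8
ee_pos: [533.2, -299.2, 1.4]
orientation: [-1.358, 0.941, -0.941]
force: [1.1, 0.7, -0.5]
width: 0.242
```

apply_moves([
  {"claw": 0, "linear": [0, -0.01, 0], "spin": 0},
  {"claw": 0, "linear": [0, -0.03, 0], "spin": 0},
  {"claw": 0, "linear": [0, -0.055, 0], "spin": 0},
  {"claw": 0, "linear": [0, -0.08, 0], "spin": 0},
  {"claw": 0, "linear": [0, -0.105, 0], "spin": 0},
  {"claw": 0, "linear": [0, -0.12, 0], "spin": 0},
  {"claw": 0, "linear": [0, -0.125, 0], "spin": 0},
  {"claw": 0, "linear": [0, -0.125, 0], "spin": 0},
])

```text
clock: 19.47
ee_pos: [533.4, -299.5, 127.9]
orientation: [-1.358, 0.939, -0.943]
force: [0.2, 0.2, -3.0]
width: 0.237
```

```bash
cat > lv.py <<'E'
from h import *
import sys
# held lever in the wrist view: boss top / arm top, bore centre, tilt; and stud if visible
c,s=look("wrist",sys.argv[1] if len(sys.argv)>1 else None); np.savez("last.npz",**c)
plan(s,[546.5,43.2,90],-2.5); print("torque",s["wrist_torque"].round(2)); P=cloud(c)
hsv=cv2.cvtColor(c["pixels"],cv2.COLOR_RGB2HSV); g=cv2.inRange(hsv,(55,60,20),(95,255,255))>0
zl=s["ee_pos"][2]
b=g&(abs(P[...,2]-(zl+31))<9); a=g&(abs(P[...,2]-(zl+14))<7)
print("boss top z",np.median(P[b][:,2]),"arm top z",np.median(P[a][:,2]))
rb=rect(c,b,np.median(P[b][:,2])); print("boss",rb,"arm",rect(c,a,np.median(P[a][:,2])))
A=P[b]; q=np.linalg.lstsq(np.c_[A[:,:2]-A[:,:2].mean(0),np.ones(len(A))],A[:,2],rcond=None)[0]; print("boss tilt deg",np.degrees(q[:2]).round(2))
A=P[a]; q=np.linalg.lstsq(np.c_[A[:,:2]-A[:,:2].mean(0),np.ones(len(A))],A[:,2],rcond=None)[0]; print("arm tilt deg",np.degrees(q[:2]).round(2))
E
python3 lv.py w13.png
```

```text
at [ 532.7 -299.1  126.4] jaw 20.6 tooly [-0.  0. -1.] lin [-0.3156  0.0364  0.1331] spin 23.06 alt -156.9 j6 -0.89 F [ 0.5  0.2 -2.4] w 21.5 t 19.52
torque [-0.08  0.1  -0.01]
boss top z 159.6836285907827 arm top z 143.8190038883747
boss [ 515.75 -256.54   40.09   41.28   77.3 ] arm [ 530.2  -295.54   22.03   33.34  -69.28]
boss tilt deg [ 0.04 -0.06]
arm tilt deg [ 0.78 -1.34]
```

apply_moves([
  {"claw": 0, "linear": [-0.01, 0, 0.0043], "spin": 1.5},
  {"claw": 0, "linear": [-0.03, 0, 0.0128], "spin": 3},
  {"claw": 0, "linear": [-0.055, 0, 0.0234], "spin": 4.5},
  {"claw": 0, "linear": [-0.08, 0, 0.034], "spin": 6},
  {"claw": 0, "linear": [-0.105, 0, 0.0447], "spin": 8},
  {"claw": 0, "linear": [-0.13, 0, 0.0553], "spin": 10},
  {"claw": 0, "linear": [-0.15, 0, 0.0638], "spin": 11.5},
  {"claw": 0, "linear": [-0.16, 0, 0.068], "spin": 12},
])

```text
clock: 20.18
ee_pos: [538.9, -122.6, 124.4]
orientation: [-1.278, 1.102, -1.094]
force: [0.3, 0.1, -2.6]
width: 0.24
```

```bash
python3 - <<'E'
from h import *
from station import bot
plan(bot.observe(),[547.5,44.5,126],-2.5)
E
```

```text
at [ 538.9 -122.6  124.4] jaw 8.6 tooly [-0.005  0.002 -1.   ] lin [-0.164  -0.0013  0.0334] spin 11.1 alt -168.9 j6 -0.4 F [ 0.3  0.1 -2.6] w 21.9 t 20.18
```

apply_moves([
  {"claw": 0, "linear": [-0.01, 0, 0.002], "spin": 1.5},
  {"claw": 0, "linear": [-0.03, 0, 0.006], "spin": 3},
  {"claw": 0, "linear": [-0.055, 0, 0.011], "spin": 5},
  {"claw": 0, "linear": [-0.08, 0, 0.016], "spin": 7},
  {"claw": 0, "linear": [-0.105, 0, 0.021], "spin": 9},
  {"claw": 0, "linear": [-0.13, 0, 0.0265], "spin": 10},
  {"claw": 0, "linear": [-0.153, 0, 0.031], "spin": 11.1},
  {"claw": 0, "linear": [-0.164, 0, 0.0334], "spin": 11.1},
])

```text
clock: 20.85
ee_pos: [547.9, 43.9, 124.6]
orientation: [-1.191, 1.244, -1.238]
force: [0.0, -0.0, -3.2]
width: 0.24
```

apply_moves([
  {"claw": 0, "linear": [0, 0, 0], "spin": 0},
  {"claw": 0, "linear": [0, 0, 0], "spin": 0},
  {"claw": 0, "linear": [0, 0, 0], "spin": 0},
  {"claw": 0, "linear": [0, 0, 0], "spin": 0},
  {"claw": 0, "linear": [0, 0, 0], "spin": 0},
  {"claw": 0, "linear": [0, 0, 0], "spin": 0},
  {"claw": 0, "linear": [0, 0, 0], "spin": 0},
  {"claw": 0, "linear": [0, 0, 0], "spin": 0},
])

```text
clock: 21.52
ee_pos: [549.2, 41.2, 126.4]
orientation: [-1.188, 1.242, -1.242]
force: [0.4, 0.4, -2.0]
width: 0.239
```

```bash
python3 lv.py w14.png
```

```text
at [549.2  41.3 126.4] jaw -2.6 tooly [ 0.  0. -1.] lin [-0.0017  0.0364 -0.0028] spin -0.06 alt 179.9 j6 0.1 F [-0.   0.3 -2.5] w 21.8 t 21.57
torque [-0.11  0.08 -0.02]
boss top z 158.302945848464 arm top z 142.39682118803822
boss [549.75  86.93  40.27  41.18  54.17] arm [547.67  45.49  22.08  33.32  87.68]
boss tilt deg [ 0.07 -0.17]
arm tilt deg [-0.08 -0.73]
```

View pics/w14.png

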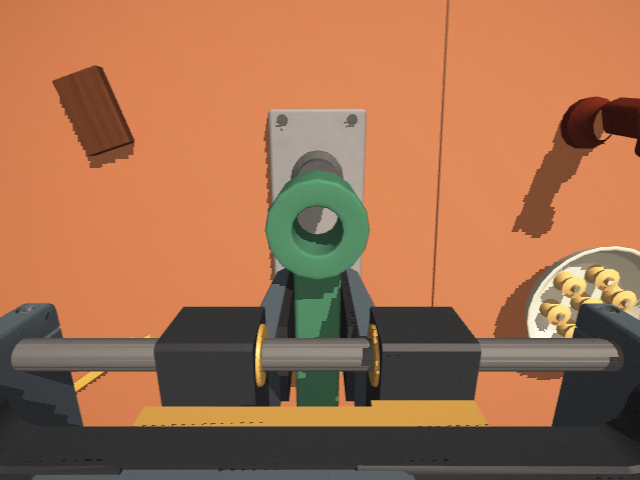

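Wrist view: the boss ring is at (318,222) with the stud foot partly hidden just beyond it at (317,165). The bore needs to go about 3.7 mm further towards +y, then descend 38 mm.

apply_moves([
  {"claw": 0, "linear": [-0.0037, 0.003, 0.0002], "spin": 0.1},
  {"claw": 0, "linear": [-0.0037, 0.009, 0.0002], "spin": 0.1},
  {"claw": 0, "linear": [-0.0037, 0.016, 0.0002], "spin": 0.1},
  {"claw": 0, "linear": [-0.0037, 0.023, 0.0002], "spin": 0.1},
  {"claw": 0, "linear": [-0.0037, 0.029, 0.0002], "spin": 0.1},
  {"claw": 0, "linear": [-0.0037, 0.034, 0.0002], "spin": 0.1},
  {"claw": 0, "linear": [-0.0037, 0.037, 0.0002], "spin": 0.1},
  {"claw": 0, "linear": [-0.0037, 0.038, 0.0002], "spin": 0.1},
])

```text
clock: 22.23
ee_pos: [549.2, 45.3, 87.5]
orientation: [-1.188, 1.244, -1.242]
force: [-0.2, 0.6, -2.3]
width: 0.238
```

apply_moves([
  {"claw": 0, "linear": [0, 0, 0], "spin": 0},
  {"claw": 0, "linear": [0, 0, 0], "spin": 0},
  {"claw": 0, "linear": [0, 0, 0], "spin": 0},
  {"claw": 0, "linear": [0, 0, 0], "spin": 0},
  {"claw": 0, "linear": [0, 0, 0], "spin": 0},
  {"claw": 0, "linear": [0, 0, 0], "spin": 0},
  {"claw": 0, "linear": [0, 0, 0], "spin": 0},
  {"claw": 0, "linear": [0, 0, 0], "spin": 0},
])

```text
clock: 22.9
ee_pos: [549.6, 45.3, 88.5]
orientation: [-1.187, 1.243, -1.243]
force: [0.6, -0.2, -2.2]
width: 0.238
```

```bash
python3 lv.py w15.png; python3 - <<'E'
from h import *
c=dict(np.load("last.npz")); P=cloud(c); hsv=cv2.cvtColor(c["pixels"],cv2.COLOR_RGB2HSV)
B=(abs(P[...,2]-12)<4)&(hsv[...,1]<70)&(abs(P[...,0]-548)<45)
for v in range(70,260,25):
    u=np.where(B[v])[0]
    if len(u)>40: p=onplane(c,[[u[0]-.5,v],[u[-1]+.5,v]],12)[:,:2]; print("base row",v,p.round(1).tolist(),p.mean(0).round(1))
for u in (285,350): v=np.where(B[:,u])[0]; print("base end",onplane(c,[[u,v[0]-.5]],12)[0,:2].round(1))
# things seen through/around the bore at stud-top and collar-top heights
for z in (61.3,49.3):
    m=(abs(P[...,2]-z)<2.5)&(np.hypot(P[...,0]-550,P[...,1]-90)<30)&(hsv[...,1]<90)
    if m.sum()>5: print("z",z,m.sum(),P[m].min(0).round(1),P[m].max(0).round(1))
t,_=look("top","top9.png"); sc,_=look("scene","sc9.png"); np.savez("top9.npz",**t); np.savez("sc9.npz",**sc)
w=cv2.imread("pics/w15.png")[60:340,180:460]; sc_=cv2.imread("pics/sc9.png")[170:420,220:500]
cv2.imwrite("pics/both.png",np.hstack([cv2.resize(w,(400,400)),cv2.resize(sc_,(400,357))[:, :] if 0 else cv2.resize(sc_,(400,400))]))
E
```

```text
at [549.6  45.3  88.4] jaw -2.6 tooly [ 0.  0. -1.] lin [ 0.0023 -0.0016 -0.003 ] spin -0.14 alt 179.9 j6 0.11 F [ 1.1 -0.3 -2.1] w 21.7 t 22.95
torque [-0.1   0.01 -0.  ]
boss top z 120.3240220660543 arm top z 104.38769930492691
boss [549.94  90.91  40.36  41.15 -58.46] arm [548.09  49.56  22.1   33.23  87.38]
boss tilt deg [-0.04 -0.1 ]
arm tilt deg [-0.03 -0.77]
base row 120 [[515.5, 136.7], [587.7, 133.3]] [551.6 135. ]
base row 145 [[514.8, 121.1], [587.0, 117.7]] [550.9 119.4]
base row 170 [[514.0, 104.9], [586.3, 101.5]] [550.1 103.2]
base row 220 [[512.2, 70.5], [562.5, 68.2]] [537.4  69.3]
base end [531.7 141.1]
base end [573.3 139.1]
z 61.3 63 [544.2  83.6  58.9] [555.3  87.7  62.8]
```

View pics/both.png

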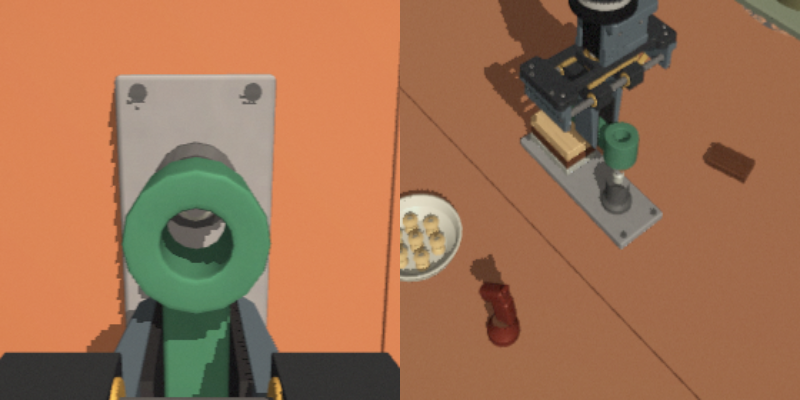

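The last view shows the bore centred over the stud in the wrist crop. In the scene crop the lever is held clear above stud and pile, and the pile is square on the seat. One last check that nothing else moved, then hand in.

```bash
python3 - <<'E'
from h import *
from station import bot,job
a,b=dict(np.load("top0.npz")),dict(np.load("top9.npz"))
d=cv2.absdiff(a["pixels"],b["pixels"]).max(2)
for n,(u,v,r) in dict(knight=(251,130,14),rook=(394,131,14),dish=(316,125,27),div=(337,322,34)).items(): print(n,(d[v-r:v+r,u-r:u+r]>40).sum())
s=bot.observe(); print(s["qvel"].round(3),s["ee_pos"].round(1),s["width"])
print(job.hand_in())
E
```

```text
knight 0
rook 0
dish 0
div 335
[-0.001 -0.001  0.001  0.001  0.001 -0.   ] [549.6  45.3  88.4] 0.23569505029191679
the job is handed in; nothing more can be done
None
```

The job is handed in with the lever still held over the base. The walnut plate is on the seat, the boxwood plate is on top of it, and the lever is gripped at its balance point. It finished at about 23 s of the 64 s allowed.

**Pile:** edges are flush with the seat to about 0.5 mm, and the pile's yaw is 87.45° against about 87.5° for the base.

**Lever:** in the last wrist view the bore is at (549.9, 90.9) and the stud at about (549.7, 90.6). The underside is about 25 mm above the stud top. The boss is level within about 0.1°, and the arm was at rest. The fit over the short visible piece of arm read about -0.8°; I trusted the boss reading instead.

**Other objects:** knight, rook blank and dish show no change in the top view. The check failed for the dividers, with 335 pixels changed in their area. I put that down to the arm or its shadow, because no move went low near them, but I did not confirm it by measuring them.

**Calibration:** the top and wrist cameras disagreed by up to 4 mm in x, so I used the wrist camera for placing.

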